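# Open the bench clamp: hold the jaw lock down and push the jaw to its end stop

## Robot

A 6-joint arm with a two-finger parallel gripper is mounted at the origin on the work surface. World frame = base frame: x ahead of the robot, y to its left, z up, the work surface at z = 0. Lengths are in m, angles in degrees, forces in N, time in s.
With the tool pointing down it reaches from about 0.325 to 0.9 m from the base axis. Payload 6.1 kg.
Tool frame: the origin (TCP) lies midway between the tips of the shut fingers; the grasp point (between the pads) lies 19 mm behind it; z points along the fingers, y is the line along which they close (so a half turn about z gives the same grasp; the last joint's range is limited). The gripper opens to 87 mm and grips with 3 to 60 N. Pads are 19 mm wide; open, the fingers measure 117 mm over their backs; the gripper's body (75 mm by 190 mm) begins 51 mm behind the grasp point.
Start: joints at [56.087, 12.628, 87.462, -0, 79.91, -7.225], TCP at [0.281, 0.558, 0.223] pointing down, gripper open.
Joint ranges: [-170.65, 170.65], [-52.31, 119.04], [5.05, 147.46], [-71.25, 251.25], [11.57, 151.72], [-153.62, 153.62]. Speed limits (degrees/s): [147.25, 147.25, 172.46, 180, 180, 180].

## Interface

Orientations are given as a 3x3 rotation matrix whose columns are the frame's x, y, z axes.
In Python, from plant import monitor, camera, calibration, job gives the robot as it stands.
- The arm moves only by the tool move_arm, never from a script. Its argument "deltas" is a list of rows, each a list of 3 entries, a list of its own where there are three numbers: the turn, a rotation vector about the tool's x, y, z as a fraction of full scale, then the shift along the tool's x, y, z as a fraction of full scale, then the closure, from -1 (fully open) to 1 (shut), so that 0 is half open. In form: [[[ax, ay, az], [tx, ty, tz], claw], ...]. A call has 1 to 10 rows; each row is the pose to reach, as a shift and turn from the pose commanded when the call began, along the tool's axes at that moment; what a row does not reach only later rows make up. Full scale, the value 1, is 60 cm for a shift and pi/2 rad for a turn. A row lasts 1/8 s, in which the tool goes at most 62.5 mm and 10.7 degrees, less where a joint would pass 70% of its speed; a pose out of reach is approached as far as the arm can. A call with a number of a shift or a turn outside -1 to 1 is refused whole. A call with a gripper value outside its range is refused whole. The fingers move at their own pace and stop on an object; "grip_force" is the grip in N (left out, the last holds). Time passes only in rows, so rows that repeat a pose let the fingers close. It gives the time, the measured TCP pose, the force, the opening and the grip force at its end, in the units of the state.
- monitor.read_state(): the state, without advancing time (a new reading comes with each control period).
- camera(name): name is "scene" or "side" or "wrist"; returns the picture (400x640x3 uint8, red, green, blue); there is no depth.
- calibration(name): a dict with "fx", "fy", "cx", "cy" (pixels), "pose" (4x4, takes a point from camera to world coordinates). Camera axes: x right, y down, z forward; pixel columns grow to the right and rows downward; lengths in m; the calibration is good to about 2 mm. A picture is of the moment at which its call begins: read the wrist's pose just before it. calibration takes no time and is no camera call; for the wrist camera it gives the pose at the moment of the call.
- job.finish_job(): hands the job in; it is judged then, once.
The state is a dict: "time_s": time; "joints": joint angles; "dq": joint speeds; "joint_efforts": joint torques, N m; "eef_pos": TCP position; "tcp_rot": TCP orientation; "contact_force": force on the tool from outside, world axes, zero at the start; "ft_torque": the same for the moment, N m; "width": finger opening in m; "gripper_force": force on a finger pad.
Only numpy, scipy, OpenCV 4.12 (cv2) and the standard library are available. Lean on these libraries where they do the work, as an engineer would, in place of code of your own. Each camera call takes 0.05 s, during which the arm holds its last target. There are 200 camera calls.

## Task

The clamp's screw has been backed off the silver rotor, so open the clamp: with a fingertip press down the red lock button on top of the sliding jaw and keep it held down while you push the jaw away from the rotor, all the way to its yellow end stop. Then let the button come back up and move clear, with the jaw left at the stop. Nothing needs gripping or lifting; leave the rotor, loupe, hex key and dish where they are.

Things in the scene. Friction and masses are not known exactly. Their poses are not given: they have to be found in the camera images.
- clamp: Dark cast iron bench clamp, fixed. Origin on the bench under its centre line; x axis level, pointing the way the jaw opens (away from the rotor), z up. Bed 90 mm wide (y), 45 mm high, x = -220 to 125 mm; fixed jaw at x = -220 to -198 mm, up to z = 103 mm; yellow end stop block on the bed at x = 105 to 125 mm, up to z = 70 mm.
- jaw (a joint): Sliding jaw's position along clamp x, m: 0 = nearest the rotor, 0.080 = against the yellow end stop; starts at 0.006 to 0.010. While the button is up it is locked, with up to 5 mm of play, in notches every 10 mm; with the button over 3 mm down it slides against 2 to 3 N of friction. It stays where left; letting the button up locks it again.
- lock_button (a joint): How far the red lock button is pressed down, in m: 0 = up, 0.006 = fully down (against a hard stop); the jaw is free beyond 0.003. A spring pushes it back up: about 3 N to start it, 6 N fully down.
- button_top (a point): Centre of the top of the red lock button: level 36 mm square, 94 mm above the bench when up, 9 mm proud of the jaw's low step (85 mm above the bench, 90 mm wide, from 45 mm behind to 24 mm ahead of the button's centre along clamp x). On the clamp's centre line at clamp x = -40 mm + jaw; moves with jaw and button.
- jaw_head (a point): Middle of the top of the jaw's raised iron head: 41 mm long (clamp x), 90 mm wide, top 112 mm above the bench, 44.5 mm ahead of the button's centre. Its upright rear face, 24 mm ahead of that centre, can be pushed by a fingertip on the button. Ahead of it a screw with a T-bar (106 mm across, along clamp y, 94 mm above the bench, 119 mm ahead of the button) moves along.
- rotor: Dented silver aluminium fixed-angle rotor, a loose truncated cone, 110 mm across at the bottom, 72 mm at the top, 58 mm high, 0.85 kg, resting on the clamp bed between the jaws (top 103 mm above the bench). Origin at the centre of its underside, at clamp x = -142 mm.
- loupe: Green glass inspection loupe with brass bands, standing loose on the bench, 45 mm across, 38 mm high. Origin at the centre of its underside.
- hex_key: Black steel L-shaped hex key lying loose on the bench, about 81 x 38 mm, 8 mm thick; origin on the bench in its middle, long arm along its x.
- dish: White porcelain dish, loose on the bench, 90 mm across the rim, 22 mm high. Origin at the centre of its underside.

How it is judged:
By the outcome, as a careful person would: the job done as asked, in the order asked, and still so for the second after the job is handed in, with the robot touching nothing.
It also fails if it takes over 38 s, if anything falls off the work surface, if the arm or the gripper's body presses on something with over 40 N, if the wrist force passes 120 N, or if a joint passes its speed limit or range.

## Working session

There is one attempt and no reset: what is moved stays moved. The work goes in short steps, Python scripts to look and compute and a tool call to move; the robot and the scene stay as the last step left them, time stands still between calls to the robot, and variables do not carry over. Pictures are saved under pics/ and viewed, at most 10 in all, crops included, and the job is handed in when it is done.

Besides the shell and the picture viewer there is one more tool, called after "Emit:" as name(argument=value, ...), one argument or row to a line, values as JSON. move_arm: Moves the arm, as the interface text tells. Its arguments: {"type":"object","properties":{"deltas":{"type":"array"},"grip_force":{"type":"number"}},"required":["deltas"]}

```bash
mkdir -p pics; python3 - <<'E'
from plant import monitor,camera,calibration
import cv2,numpy as np
s=monitor.read_state();print(s['time_s'],s['eef_pos'],s['tcp_rot'],s['width'],s['contact_force'])
for n in("scene","side"):
    im=camera(n);cv2.imwrite(f"pics/{n}0.png",im[:,:,::-1]);np.save(f"pics/{n}0.npy",im)
    c=calibration(n);print(n,c['fx'],c['cx'],c['cy'],np.round(c['pose'],3).tolist())
E
```

```text
0.0 [0.28039254 0.55788935 0.22145241] [[-8.93467073e-01  4.49127579e-01 -1.00307854e-03]
 [ 4.49128669e-01  8.93465603e-01 -1.62928210e-03]
 [ 1.64460650e-04 -1.90622124e-03 -9.99998170e-01]] 0.08736855858475658 [ 0.20837362 -0.01636075 -0.08430864]
scene 494.038482691299 314.97178990322755 213.4783213775348 [[0.817, 0.313, -0.485, 1.096], [0.577, -0.447, 0.684, -0.689], [-0.003, -0.838, -0.545, 0.66], [0.0, 0.0, 0.0, 1.0]]
side 448.08191838674844 319.4534124758099 205.4499193232508 [[0.969, -0.126, 0.215, 0.437], [-0.248, -0.543, 0.802, -0.648], [0.016, -0.83, -0.557, 0.534], [0.0, 0.0, 0.0, 1.0]]
```

View pics/scene0.png

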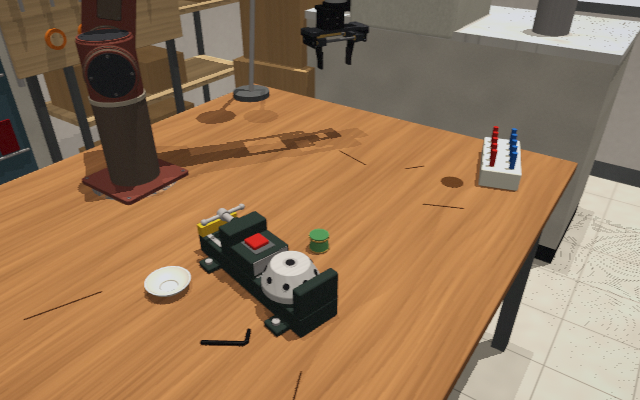

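View pics/side0.png

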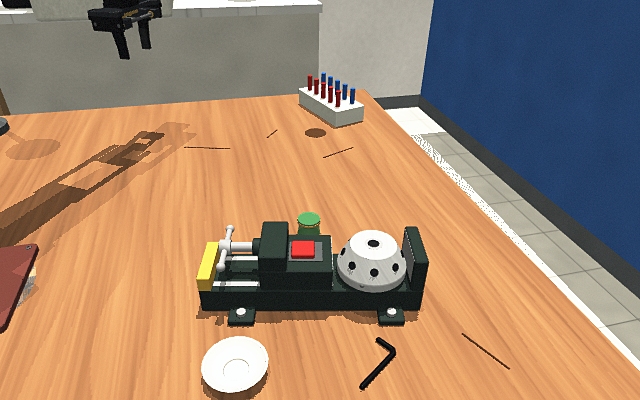

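The scene view shows the red button near (257,241) with the rotor at (290,262). In the side view the button is near (302,249), the rotor top near (373,243) and the yellow stop at the left (207,265).

```bash
cat > h.py <<'E'
import numpy as np,cv2
from plant import calibration
def plane(c,u,v,z):
    P=c['pose'];d=P[:3,:3]@[(u-c['cx'])/c['fx'],(v-c['cy'])/c['fy'],1];o=P[:3,3]
    return o+d*(z-o[2])/d[2]
def blobs(im,lo,hi,box):
    h=cv2.cvtColor(im,cv2.COLOR_RGB2HSV);m=cv2.inRange(h,lo,hi);k=np.zeros_like(m);a,b,c,d=box;k[b:d,a:c]=m[b:d,a:c]
    return k
E
python3 - <<'E'
from h import *
for n,bb,rb in(("scene",(235,225,280,255),(265,245,320,285)),("side",(280,230,325,265),(335,225,410,290))):
    im=np.load(f"pics/{n}0.npy");c=calibration(n)
    hs=cv2.cvtColor(im,cv2.COLOR_RGB2HSV)
    m=blobs(im,(0,150,215),(8,255,255),bb)
    m2=blobs(im,(0,150,80),(8,255,255),bb)
    for k in(m,m2):
        ct=max(cv2.findContours(k,0,1)[0],key=cv2.contourArea)
        pts=np.array([plane(c,u,v,.094) for u,v in ct[:,0]])[:,:2].astype(np.float32)
        print(n,cv2.minAreaRect(pts))
# rotor top black hole centres, z=.103
c=calibration("scene");print(plane(c,290.5,262.5,.103))
c=calibration("side");print(plane(c,373,243,.103))
E
```

```text
scene ((0.5667771697044373, -0.11253263801336288), (0.0, 0.0), 0.0)
scene ((0.5541234612464905, -0.12419527024030685), (0.039509277790784836, 0.04277999699115753), 75.93599700927734)
side ((0.5516725182533264, -0.1219022199511528), (0.03161210939288139, 0.03293132781982422), 76.68477630615234)
side ((0.550912618637085, -0.12647424638271332), (0.040870971977710724, 0.035355906933546066), 76.66586303710938)
[ 0.65693916 -0.14797323  0.103     ]
[ 0.65721519 -0.14726965  0.103     ]
```

Emit:
move_arm(
  deltas=[
    [[0, 0, -0.147], [-0.9, -0.81, 0.05], 1],
    [[0, 0, -0.147], [-0.9, -0.81, 0.05], 1],
    [[0, 0, -0.147], [-0.9, -0.81, 0.05], 1],
    [[0, 0, -0.147], [-0.9, -0.81, 0.05], 1],
    [[0, 0, -0.147], [-0.9, -0.81, 0.05], 1],
    [[0, 0, -0.147], [-0.9, -0.81, 0.05], 1],
    [[0, 0, -0.147], [-0.9, -0.81, 0.05], 1],
    [[0, 0, -0.147], [-0.9, -0.81, 0.05], 1],
    [[0, 0, -0.147], [-0.9, -0.81, 0.05], 1],
    [[0, 0, -0.147], [-0.9, -0.81, 0.05], 1],
  ],
  grip_force=20,
)

```text
time_s: 1.35
eef_pos: [0.508, -0.0252, 0.1965]
tcp_rot: [[-0.972, 0.233, 0.0], [0.233, 0.972, 0.0], [-0.0, 0.0, -1.0]]
contact_force: [1.7, 0.5, 0.2]
width: 0.0016
gripper_force: 0.0
```

Emit:
move_arm(
  deltas=[
    [[0, 0, 0], [0, 0, 0], 1],
    [[0, 0, 0], [0, 0, 0], 1],
  ],
)

```text
time_s: 1.6
eef_pos: [0.5072, -0.0229, 0.1962]
tcp_rot: [[-0.972, 0.234, -0.001], [0.234, 0.972, 0.001], [0.002, 0.001, -1.0]]
contact_force: [0.4, 0.7, 0.5]
width: 0.0005
gripper_force: 0.0
```

```bash
python3 - <<'E'
from plant import monitor,camera,calibration
import cv2,numpy as np
from h import *
c=calibration("wrist");im=camera("wrist");cv2.imwrite("pics/w1.png",im[:,:,::-1])
s=monitor.read_state();print(s['eef_pos'],s['width'],s['contact_force'])
k=blobs(im,(0,150,80),(8,255,255),(0,0,640,400))
for ct in cv2.findContours(k,0,1)[0]:
    if cv2.contourArea(ct)>300:
        print(cv2.boundingRect(ct),cv2.minAreaRect(np.array([plane(c,u,v,.094) for u,v in ct[:,0]])[:,:2].astype(np.float32)))
E
```

```text
[ 0.50712998 -0.02218963  0.19634834] 0.0006104464047742052 [ 0.55572024 -0.52390563  0.4724498 ]
```

View pics/w1.png

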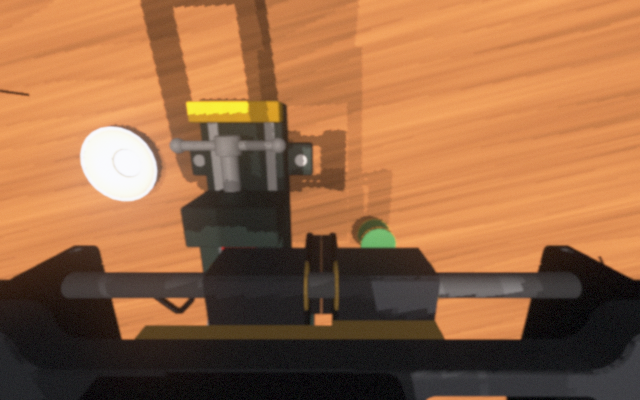

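Wrist view: the clamp is squarely aligned with the tool (yellow stop at (235,111), T-bar at (228,146)); the gripper hides the button. I'll go above the button and then down.

Emit:
move_arm(
  deltas=[
    [[0, 0, 0], [-0.0965, -0.145, 0.03], 1],
    [[0, 0, 0], [-0.0965, -0.145, 0.03], 1],
    [[0, 0, 0], [-0.0965, -0.145, 0.09], 1],
    [[0, 0, 0], [-0.0965, -0.145, 0.133], 1],
    [[0, 0, 0], [-0.0965, -0.145, 0.133], 1],
    [[0, 0, 0], [-0.0965, -0.145, 0.133], 1],
  ],
)

```text
time_s: 2.4
eef_pos: [0.5445, -0.1202, 0.1182]
tcp_rot: [[-0.973, 0.231, 0.001], [0.231, 0.973, -0.0], [-0.001, -0.0, -1.0]]
contact_force: [-0.5, -0.1, -0.6]
width: 0.0002
gripper_force: 0.0
```

```bash
python3 - <<'E'
from plant import monitor,camera
import cv2
s=monitor.read_state();print(s['eef_pos'],s['contact_force'])
a=camera("scene")[190:290,190:350];b=camera("side")[190:310,190:350]
a=cv2.resize(a,(480,300));b=cv2.resize(b,(480,300))
cv2.imwrite("pics/c2.png",cv2.vconcat([a,b])[:,:,::-1])
E
```

```text
[ 0.54452491 -0.12022898  0.11822418] [-0.48004335 -0.06981153 -0.5647757 ]
```

View pics/c2.png

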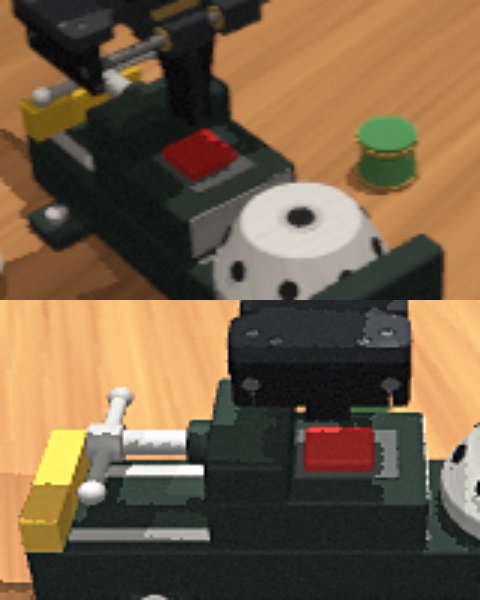

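The fingertip hangs above the red button, just behind the head (scene crop (190,115), button (200,153)). Pressing now.

Emit:
move_arm(
  deltas=[
    [[0, 0, 0], [0, 0, 0.03], 1],
    [[0, 0, 0], [0, 0, 0.037], 1],
    [[0, 0, 0], [0, 0, 0.042], 1],
    [[0, 0, 0], [0, 0, 0.046], 1],
    [[0, 0, 0], [0, 0, 0.048], 1],
    [[0, 0, 0], [0, 0, 0.048], 1],
    [[0, 0, 0], [0, 0, 0.048], 1],
  ],
)

```text
time_s: 3.38
eef_pos: [0.5443, -0.1212, 0.0888]
tcp_rot: [[-0.973, 0.233, 0.001], [0.233, 0.973, -0.0], [-0.001, 0.0, -1.0]]
contact_force: [-1.4, 1.3, 5.5]
width: 0.0
gripper_force: 2.7
```

Emit:
move_arm(
  deltas=[
    [[0, 0, 0], [0.007, 0, 0], 1],
    [[0, 0, 0], [0.014, 0, 0], 1],
    [[0, 0, 0], [0.021, 0, 0], 1],
    [[0, 0, 0], [0.028, 0, 0], 1],
    [[0, 0, 0], [0.035, 0, 0], 1],
    [[0, 0, 0], [0.042, 0, 0], 1],
    [[0, 0, 0], [0.049, 0, 0], 1],
    [[0, 0, 0], [0.056, 0, 0], 1],
    [[0, 0, 0], [0.056, 0, 0], 1],
  ],
)

```text
time_s: 4.5
eef_pos: [0.5126, -0.1137, 0.0894]
tcp_rot: [[-0.972, 0.233, 0.004], [0.233, 0.972, -0.001], [-0.004, 0.0, -1.0]]
contact_force: [1.6, 1.4, 5.4]
width: 0.0005
gripper_force: 2.6
```

```bash
python3 - <<'E'
from plant import monitor,camera
import cv2
s=monitor.read_state();print(s['eef_pos'],s['contact_force'])
a=camera("scene")[190:290,190:350];b=camera("side")[190:310,190:350]
a=cv2.resize(a,(480,300));b=cv2.resize(b,(480,300))
cv2.imwrite("pics/c3.png",cv2.vconcat([a,b])[:,:,::-1])
E
```

```text
[ 0.51261216 -0.11374445  0.08943901] [1.56206841 1.35561377 5.42097428]
```

View pics/c3.png

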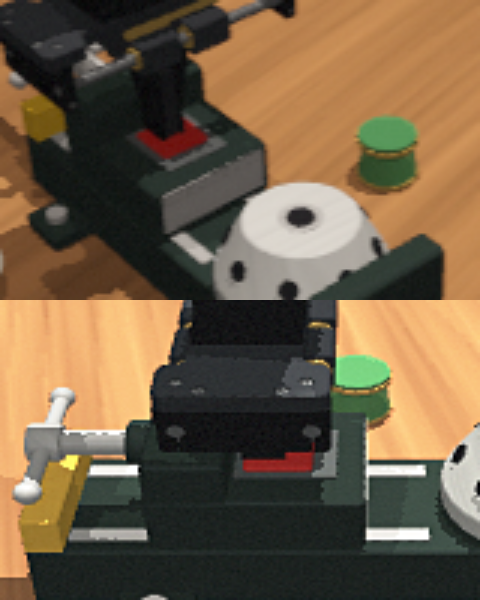

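The jaw has moved with the fingertip, the button is still down (scene crop (172,138)) and the rotor hasn't moved. Continuing.

Emit:
move_arm(
  deltas=[
    [[0, 0, 0], [0.007, 0, 0.0005], 1],
    [[0, 0, 0], [0.014, 0, 0.001], 1],
    [[0, 0, 0], [0.021, 0, 0.001], 1],
    [[0, 0, 0], [0.028, 0, 0.001], 1],
    [[0, 0, 0], [0.035, 0, 0.001], 1],
    [[0, 0, 0], [0.042, 0, 0.001], 1],
    [[0, 0, 0], [0.049, 0, 0.001], 1],
    [[0, 0, 0], [0.055, 0, 0.001], 1],
    [[0, 0, 0], [0.06, 0, 0.001], 1],
    [[0, 0, 0], [0.06, 0, 0.001], 1],
  ],
)

```text
time_s: 5.85
eef_pos: [0.4777, -0.1055, 0.0889]
tcp_rot: [[-0.972, 0.233, 0.004], [0.233, 0.972, -0.001], [-0.004, -0.0, -1.0]]
contact_force: [1.6, 0.9, 4.9]
width: 0.0004
gripper_force: 2.7
```

Emit:
move_arm(
  deltas=[
    [[0, 0, 0], [0.004, 0, 0], 1],
    [[0, 0, 0], [0.008, 0, 0], 1],
    [[0, 0, 0], [0.012, 0, 0], 1],
    [[0, 0, 0], [0.015, 0, 0], 1],
    [[0, 0, 0], [0.015, 0, 0], 1],
  ],
)

```text
time_s: 6.48
eef_pos: [0.4697, -0.1038, 0.0892]
tcp_rot: [[-0.972, 0.233, 0.005], [0.233, 0.972, -0.002], [-0.006, -0.001, -1.0]]
contact_force: [3.3, 0.6, 5.8]
width: 0.0003
gripper_force: 2.6
```

Emit:
move_arm(
  deltas=[
    [[0, 0, 0], [0.003, 0, 0], 1],
    [[0, 0, 0], [0.005, 0, 0], 1],
    [[0, 0, 0], [0.006, 0, 0], 1],
    [[0, 0, 0], [0.006, 0, 0], 1],
  ],
)

```text
time_s: 6.98
eef_pos: [0.4665, -0.1033, 0.0894]
tcp_rot: [[-0.972, 0.233, 0.006], [0.233, 0.972, -0.002], [-0.006, -0.001, -1.0]]
contact_force: [4.1, -0.2, 5.9]
width: 0.0
gripper_force: 2.6
```

Emit:
move_arm(
  deltas=[
    [[0, 0, 0], [0.003, 0, 0.0005], 1],
    [[0, 0, 0], [0.005, 0, 0.0005], 1],
    [[0, 0, 0], [0.007, 0, 0.0005], 1],
    [[0, 0, 0], [0.007, 0, 0.0005], 1],
  ],
)

```text
time_s: 7.48
eef_pos: [0.4657, -0.1031, 0.0896]
tcp_rot: [[-0.972, 0.233, 0.014], [0.233, 0.972, -0.004], [-0.014, -0.001, -1.0]]
contact_force: [16.1, -3.1, -5.4]
width: 0.0004
gripper_force: 9.4
```

```bash
python3 - <<'E'
from plant import monitor,camera
import cv2
s=monitor.read_state();print(s['eef_pos'],s['contact_force'])
a=camera("scene")[190:290,190:350];b=camera("side")[190:310,170:330]
a=cv2.resize(a,(480,300));b=cv2.resize(b,(480,300))
cv2.imwrite("pics/c4.png",cv2.vconcat([a,b])[:,:,::-1])
E
```

```text
[ 0.4656622  -0.10314386  0.08956117] [16.07440772 -3.14623059 -5.42173268]
```

View pics/c4.png

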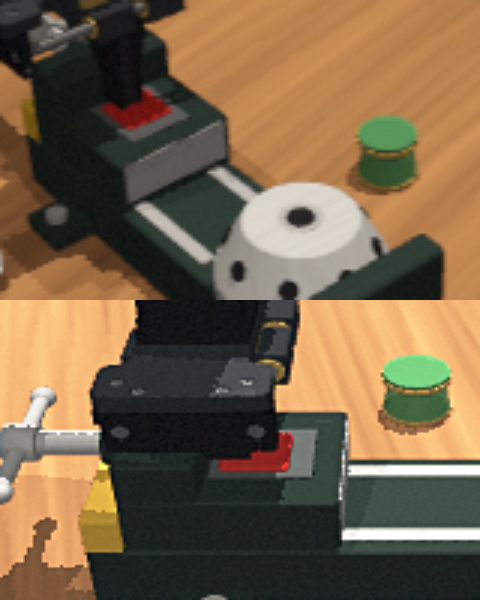

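The jaw is up against the yellow stop: the side force jumped to 16 N and the crop shows no gap. I'll ease off most of the push, then lift straight up.

Emit:
move_arm(
  deltas=[
    [[0, 0, 0], [-0.003, 0, 0], 1],
    [[0, 0, 0], [-0.0045, 0, 0], 1],
    [[0, 0, 0], [-0.0045, 0, 0], 1],
  ],
)

```text
time_s: 7.95
eef_pos: [0.4657, -0.1031, 0.0894]
tcp_rot: [[-0.972, 0.233, 0.007], [0.233, 0.972, -0.003], [-0.008, -0.001, -1.0]]
contact_force: [5.1, 0.5, 5.2]
width: 0.0004
gripper_force: 3.8
```

Emit:
move_arm(
  deltas=[
    [[0, 0, 0], [0, 0, -0.004], 1],
    [[0, 0, 0], [0, 0, -0.008], 1],
    [[0, 0, 0], [0, 0, -0.015], 1],
    [[0, 0, 0], [-0.003, 0, -0.03], 1],
    [[0, 0, 0], [-0.008, 0, -0.06], 1],
    [[0, 0, 0], [-0.01, 0, -0.12], 1],
    [[0, 0, 0], [-0.01, 0, -0.2], 1],
    [[0, 0, 0], [-0.01, 0, -0.25], 1],
    [[0, 0, 0], [-0.01, 0, -0.25], 1],
  ],
)

```text
time_s: 9.07
eef_pos: [0.47, -0.104, 0.24]
tcp_rot: [[-0.973, 0.233, 0.006], [0.233, 0.973, -0.003], [-0.006, -0.001, -1.0]]
contact_force: [-0.1, 0.0, -0.1]
width: 0.0006
gripper_force: 0.0
```

```bash
python3 - <<'E'
from plant import monitor,camera,calibration
from h import *
s=monitor.read_state();print(s['time_s'],s['eef_pos'],s['contact_force'])
A=camera("scene");B=camera("side")
for n,im,bb in(("scene",A,(200,190,290,260)),("side",B,(200,200,330,280))):
    k=blobs(im,(0,150,80),(8,255,255),bb)
    ct=max(cv2.findContours(k,0,1)[0],key=cv2.contourArea);c=calibration(n)
    print(n,cv2.minAreaRect(np.array([plane(c,u,v,.094) for u,v in ct[:,0]])[:,:2].astype(np.float32)))
a=cv2.resize(A[190:290,190:350],(480,300));b=cv2.resize(B[190:290,170:330],(480,300))
cv2.imwrite("pics/c5.png",cv2.vconcat([a,b])[:,:,::-1])
E
```

```text
9.075 [ 0.46995059 -0.10403015  0.24003146] [-0.05717708  0.0417613  -0.0715    ]
scene ((0.4824158549308777, -0.10767420381307602), (0.03949292376637459, 0.042350415140390396), 78.98048400878906)
side ((0.4795500338077545, -0.10961882025003433), (0.04076296463608742, 0.03570500761270523), 76.67898559570312)
```

View pics/c5.png

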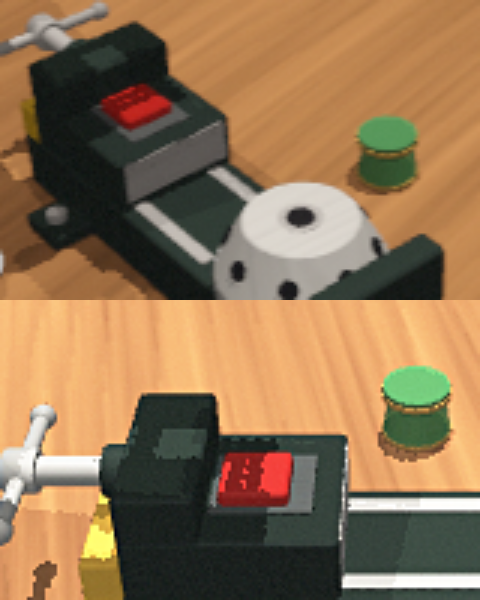

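The button is back up (scene crop (137,107)). The jaw has travelled about 73.5 mm and rests at the yellow stop, and the arm is clear.

```bash
python3 -c "
from plant import job
print(job.finish_job())"
```

```text
the job is handed in; nothing more can be done
None
```

The clamp is open: I held the button down while pushing the jaw to its yellow end stop, then let the button up and lifted the arm clear with nothing else disturbed, and handed the job in at about 9 s.

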